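Turn the microscope lamp down to its stop

TASK

The microscope session is over: on the white lamp control unit, turn the brightness knob, the larger of its two bar knobs, anticlockwise (seen from above) all the way to its end stop, then let go of it. Leave the smaller knob at its setting.

Things in the scene. Friction and masses are not known exactly. Their poses are not given: they have to be found in the camera images.
- large_knob (a joint): Angle of the brightness knob: 0 rad is its anticlockwise end stop (lamp at minimum); it grows clockwise seen from above, to 5.24 at the other stop. It starts 0.7 to 1.3 from the anticlockwise stop, so one grasp suffices. Friction 0.05 N m, no spring: it stays where it is left.
- large_knob_grip (a point): On the brightness knob's vertical axis, 9 mm below the top of its bar. Black knob: round skirt 50 mm across, 8 mm high; on it an upright bar 47.5 long, 14 thick, rising 30 mm above the skirt, its top 99 mm above the bench; pinch it from above across the 14 mm. Axes turn with the knob: x along the bar, y across, z up. A white pointer line lies on the bar's top, to the -x side.
- small_knob_pointer (a point): Outer end of the white pointer line on the smaller black bar knob (skirt 32 mm across, bar 30 long, 14 thick, its top 87 mm above the bench). That knob's vertical axis lies 15 mm along this point's +x. It must stay at its setting.
- lamp_unit: White lamp control unit, fixed, 180 (x) by 250 (y) by 55 mm high; origin at the centre of its underside, -x its front, z up. Both bar knobs stand on its top, 30 mm in front of the middle and 65 mm left and right; which is left varies. Each sits on an aluminium disc (76 and 58 mm across) with black marks growing clockwise from the anticlockwise stop.

How it is judged:
At the end, for the whole second after the job is handed in: The larger knob is within 10 degrees (0.175 rad) of its anticlockwise end stop and at rest, and the smaller knob is where it was (its pointer's end moved by less than 5 mm, about 19 degrees of turn) (value of joint large_knob below 0.175 rad and velocity of joint large_knob between -0.1 and 0.1 rad/s and distance of small_knob_pointer from where it was at the start of the episode below 0.005 m); the robot touches nothing.
It fails at once if the smaller knob is turned (its pointer's end moves by more than 5 mm, about 19 degrees) (distance of small_knob_pointer from where it was at the start of the episode above 0.005 m).
It also fails if it takes over 32 s, if anything falls off the work surface, if the arm or the gripper's body presses on something with over 40 N, if the wrist force passes 120 N, or if a joint passes its speed limit or range.

ROBOT

A 6-joint arm with a two-finger parallel gripper is mounted at the origin on the work surface. World frame = base frame: x ahead of the robot, y to its left, z up, the work surface at z = 0. Lengths are in m, angles in rad, forces in N, time in s.
With the tool pointing down it reaches from about 0.375 to 0.975 m from the base axis. Payload 3.8 kg.
Tool frame: the origin (TCP) lies at the very end of the fingers, on their centre line; the grasp point (between the pads) lies 19 mm behind it; z points along the fingers, y is the direction in which the jaws open and shut (so a half turn about z gives the same grasp; the last joint's range is limited). The gripper opens to 85 mm and grips with 20 to 120 N. Pads are 22 mm wide; open, the fingers measure 114 mm over their backs; the gripper's body (76 mm by 85 mm) begins 54 mm behind the grasp point. The pads swing forward as they close: fully open they stand 13 mm farther back than shut.
Start: joints at [1.18, 0.264, 1.604, -0, 1.274, -0.037], TCP at [0.234, 0.633, 0.203] pointing down, gripper open.
Joint ranges: [-2.63, 2.63], [-0.94, 2.18], [0.31, 2.57], [-1.31, 4.45], [0, 2.66], [-2.55, 2.55]. Speed limits (rad/s): [2.57, 2.57, 3.14, 3.14, 3.14, 3.14].

INTERFACE

Orientations are given as a rotation vector (axis times angle).
In Python, from workcell import status, read_camera, camera_info, order gives the robot as it stands.
- The arm moves only by the tool move_arm, never from a script. Its argument "deltas" is a list of rows, each a list of 3 entries, a list of its own where there are three numbers: the turn, a rotation vector about the world's x, y, z as a fraction of full scale, then the shift along the world's x, y, z as a fraction of full scale, then the closure, from -1 (fully open) to 1 (shut), so that 0 is half open. A call has 1 to 20 rows; each row is the pose to reach, as a shift and turn from the pose commanded when the call began; what a row does not reach only later rows make up. Full scale, the value 1, is 0.1 m for a shift and pi/2 rad for a turn. A row lasts 1/8 s, in which the tool goes at most 62.5 mm and 10.7 degrees, less where a joint would pass 70% of its speed; a pose out of reach is approached as far as the arm can. A call with a number of a shift or a turn outside -1 to 1 is refused whole. A call with a gripper value outside its range is refused whole. The fingers move at their own pace and stop on an object; "grip_force" is the grip in N (left out, the last holds). Time passes only in rows, so rows that repeat a pose let the fingers close. It gives the time, the measured TCP pose, the force and the opening at its end, in the units of the state.
- status.read_state(): the state, without advancing time (a new reading comes with each control period).
- read_camera(name): name is "scene" or "side" or "wrist"; returns (picture, depth): 420x560x3 uint8, red, green, blue; 420x560 float32, m along the optical axis (not along the pixel's ray), 0 where there is no reading.
- camera_info(name): a dict with "K" (3x3 intrinsics, pixels), "D" ([k1, k2, p1, p2, k3] as OpenCV has them; the pictures are not rectified), "R" (3x3) and "t" (3): a world point X has camera coordinates R X + t. Camera axes: x right, y down, z forward; pixel columns grow to the right and rows downward; lengths in m; the calibration is good to about 2 mm. A picture is of the moment at which its call begins: read the wrist's pose just before it. camera_info takes no time and is no camera call; for the wrist camera it gives the pose at the moment of the call.
- order.finish_job(): hands the job in, once; it reports no verdict.
The state is a dict: "time": time; "q": joint angles; "joint_vel": joint speeds; "joint_torque": joint torques, N m; "tool_pos": TCP position; "tcp_rot": TCP orientation; "wrist_force": force on the tool from outside, world axes, zero at the start; "torque": the same for the moment, N m; "width": opening from 0.0 (shut) to 1.0 (fully open).
Only numpy, scipy, OpenCV 4.12 (cv2) and the standard library are available. Lean on these libraries where they do the work, as an engineer would, in place of code of your own. Each camera call takes 0.05 s, during which the arm holds its last target. There are 200 camera calls.

## Working session

There is one attempt and no reset: what is moved stays moved. The work goes in short steps, Python scripts to look and compute and a tool call to move; the robot and the scene stay as the last step left them, time stands still between calls to the robot, and variables do not carry over. Pictures are saved under pics/ and viewed, about 8 in all and at most 12, crops included, and the job is handed in when it is done.

Besides the shell and the picture viewer there is one more tool, called after "Request:" as name([rows], argument=value, ...), one row to a line, values as JSON. move_arm: Moves the arm, as the interface text tells. Its arguments: {"type":"object","properties":{"deltas":{"type":"array","items":{"type":"array"}},"grip_force":{"type":"number"}},"required":["deltas"]}

```bash
mkdir -p pics; ls; cat > h.py <<'E'
import numpy as np, cv2
from workcell import status, read_camera, camera_info, order
def grab(n,f):
    i=camera_info(n); p,d=read_camera(n); cv2.imwrite('pics/'+f,cv2.cvtColor(p,cv2.COLOR_RGB2BGR))
    np.savez('pics/'+f+'.npz',p=p,d=d,**{k:np.array(i[k]) for k in 'KDRt'}); return p,d
def cast(f,uv,z):
    a=np.load('pics/'+f+'.npz'); u=cv2.undistortPoints(np.array(uv,float).reshape(-1,1,2),a['K'],a['D'])[:,0]
    r=np.c_[u,np.ones(len(u))]@a['R']; c=-a['R'].T@a['t']
    return c+r*((z-c[2])/r[:,2])[:,None]
E
python3 - <<'E'
from h import *
s=status.read_state(); print(s)
ims=[grab(n,n+'1.png')[0] for n in('scene','wrist')]
for n in('scene','wrist'): i=camera_info(n);print(n,-np.array(i['R']).T@i['t'])
E
```

```text
pics
{'time': 0.0, 'q': array([ 1.18009249e+00,  2.64753609e-01,  1.60537349e+00,  5.93943068e-05,
        1.27370906e+00, -3.69141528e-02]), 'joint_vel': array([-0.00060846, -0.00104979,  0.00058371, -0.00088712, -0.00100175,
       -0.00107705]), 'joint_torque': array([-5.30516681e-04, -5.15130186e+01, -3.67300344e+01, -1.57410163e-04,
        1.31087413e-02, -1.79335944e-05]), 'tool_pos': array([0.23354461, 0.6324618 , 0.20186208]), 'tcp_rot': array([-0.55277089, -3.09203779,  0.00342433]), 'wrist_force': array([ 0.10389684, -0.07152786,  0.63752898]), 'torque': array([-0.01238402, -0.00710783, -0.0155392 ]), 'width': 0.9987719741248129}
scene [ 0.72191189 -0.29966272  0.59214996]
wrist [0.15828465 0.66054224 0.37233772]
```

View pics/scene1.png

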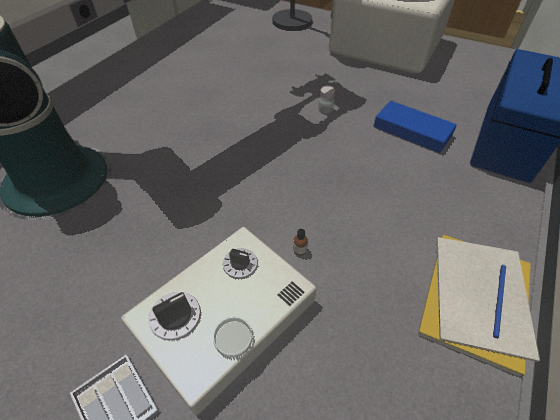

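View pics/wrist1.png

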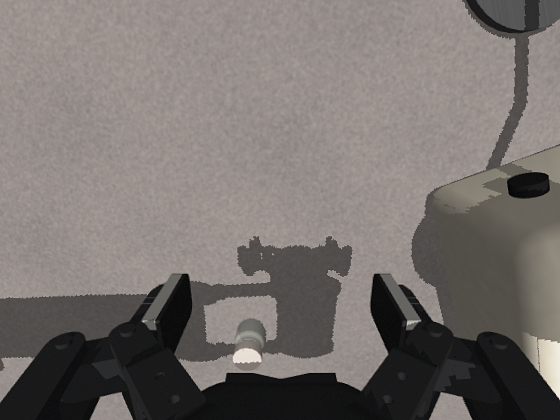

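The scene view shows the lamp unit at the bottom, with the large knob near (174,312) and the small knob near (239,260). The wrist view shows only a small bottle at (249,345) under the gripper.

```bash
python3 - <<'E'
from h import *
print(cast('scene1.png',[[174,316],[240,264]],.056).round(3), cast('scene1.png',[[123,318],[244,228],[316,288],[197,405]],.055).round(3))
p=cv2.imread('pics/scene1.png')[220:360,120:280]; cv2.imwrite('pics/c1.png',cv2.resize(p,None,fx=4.5,fy=4.2,interpolation=2))
a=np.load('pics/scene1.png.npz'); d=a['d']; print(d[312,174],d[240,300])
E
```

```text
[[ 0.461 -0.153  0.056]
 [ 0.5   -0.028  0.056]] [[ 0.395 -0.191  0.055]
 [ 0.465  0.04   0.055]
 [ 0.63  -0.009  0.055]
 [ 0.564 -0.236  0.055]]
0.55428576 0.6827779
```

View pics/c1.png

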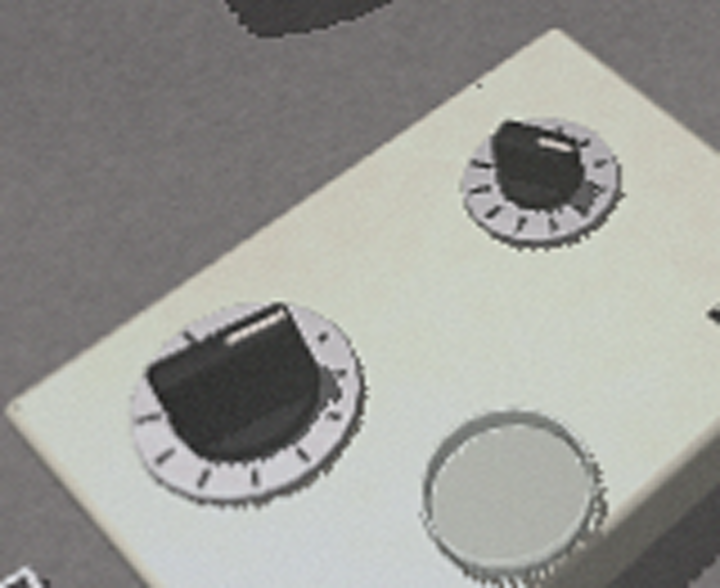

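```bash
python3 - <<'E'
from h import *
e=cast('scene1.png',[[153.3,308.6],[183.3,292.6],[231.5,249.5],[248.5,255.5]],.099);print(e.round(3))
v=e[1]-e[0];print(np.degrees(np.arctan2(v[1],v[0])),np.hypot(*v[:2]))
E
```

```text
[[ 0.449 -0.169  0.099]
 [ 0.471 -0.13   0.099]
 [ 0.491 -0.034  0.099]
 [ 0.521 -0.031  0.099]]
61.305488494236556 0.04513965179592079
```

Request:
move_arm([
  [[0,0,-0.07],[0.4,-0.5,0],-1],
  [[0,0,-0.14],[0.8,-1,0],-1],
])

```text
time: 0.35
tool_pos: [0.312, 0.5346, 0.2023]
tcp_rot: [-0.891, -3.013, 0.002]
wrist_force: [0.9, -0.3, 0.8]
width: 0.997
```

Request:
move_arm([
  [[0,0,-0.07],[0.4,-0.5,0],-1],
  [[0,0,-0.14],[0.8,-1,0],-1],
])

```text
time: 0.6
tool_pos: [0.3907, 0.4361, 0.2026]
tcp_rot: [-1.219, -2.895, 0.001]
wrist_force: [0.2, 0.6, 0.0]
width: 1.0
```

Request:
move_arm([
  [[0,0,-0.07],[0.35,-0.5,0],-1],
  [[0,0,-0.14],[0.7,-1,0],-1],
])

```text
time: 0.85
tool_pos: [0.4607, 0.336, 0.2027]
tcp_rot: [-1.53, -2.744, 0.001]
wrist_force: [0.3, -0.1, -0.6]
width: 1.0
```

Request:
move_arm([
  [[0,0,-0.07],[0,-0.5,0],-1],
  [[0,0,-0.14],[0,-1,0],-1],
])

```text
time: 1.1
tool_pos: [0.46, 0.236, 0.2026]
tcp_rot: [-1.822, -2.559, 0.001]
wrist_force: [0.8, 0.1, 0.2]
width: 0.998
```

Request:
move_arm([
  [[0,0,-0.07],[0,-0.5,0],-1],
  [[0,0,-0.14],[0,-1,0],-1],
])

```text
time: 1.35
tool_pos: [0.4595, 0.1363, 0.2028]
tcp_rot: [-2.091, -2.344, 0.001]
wrist_force: [0.2, 0.4, 0.2]
width: 0.999
```

Request:
move_arm([
  [[0,0,-0.07],[0,-0.5,0],-1],
  [[0,0,-0.14],[0,-1,0],-1],
])

```text
time: 1.6
tool_pos: [0.4595, 0.0364, 0.2029]
tcp_rot: [-2.336, -2.101, 0.0]
wrist_force: [-0.5, -0.5, -0.3]
width: 1.001
```

Request:
move_arm([
  [[0,0,-0.07],[0,-0.5,0],-1],
  [[0,0,-0.14],[0,-1,0],-1],
  [[0,0,-0.14],[0,-1,0],-1],
  [[0,0,-0.14],[0,-1,0],-1],
])

```text
time: 2.1
tool_pos: [0.4597, -0.0618, 0.2028]
tcp_rot: [-2.549, -1.835, 0.0]
wrist_force: [-0.6, 0.2, -0.2]
width: 0.998
```

Request:
move_arm([
  [[0,0,-0.07],[0,-0.45,0],-1],
  [[0,0,-0.12],[0.05,-0.9,0],-1],
  [[0,0,-0.12],[0.05,-0.9,0],-1],
  [[0,0,-0.12],[0.05,-0.9,0],-1],
])

```text
time: 2.6
tool_pos: [0.465, -0.1505, 0.2028]
tcp_rot: [-2.708, -1.59, 0.0]
wrist_force: [0.1, 0.4, -0.1]
width: 1.002
```

```bash
python3 - <<'E'
from h import *
s=status.read_state();print(s['tool_pos'],s['tcp_rot'],s['q'],s['time']); grab('wrist','w2.png')
E
```

```text
[ 0.46500823 -0.15051068  0.2028413 ] [-2.70792604e+00 -1.59007352e+00  7.11764182e-05] [-3.64615496e-01 -9.25357687e-02  1.98991645e+00  8.45575726e-04
  1.24528506e+00  1.44012199e-01] 2.6
```

View pics/w2.png

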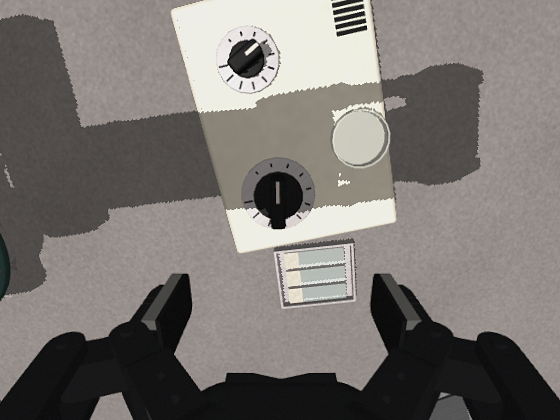

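The wrist view shows the large knob's bar nearly vertical in the picture at (278,200), which is across the jaws. The small knob is at (247,60).

```bash
python3 - <<'E'
from h import *
p=cv2.imread('pics/w2.png')
g=cv2.cvtColor(p,6)[150:240,235:325]
m=(g<45).astype(np.uint8); n,l,st,ce=cv2.connectedComponentsWithStats(m); k=1+st[1:,4].argmax()
c=cv2.findContours((l==k).astype(np.uint8),0,1)[0][0][:,0]+[235,150]; x0,y0=c.min(0);x1,y1=c.max(0);print(x0,y0,x1,y1)
# skirt: widest rows -> centre ; disc from ellipse guess
cv2.imwrite('pics/c2.png',cv2.resize(p[145:245,225:345],None,fx=6,fy=6,interpolation=2))
print(cast('w2.png',[[278,192]],.057))
E
```

```text
254 172 302 228
[[ 0.46286815 -0.14978718  0.057     ]]
```

View pics/c2.png

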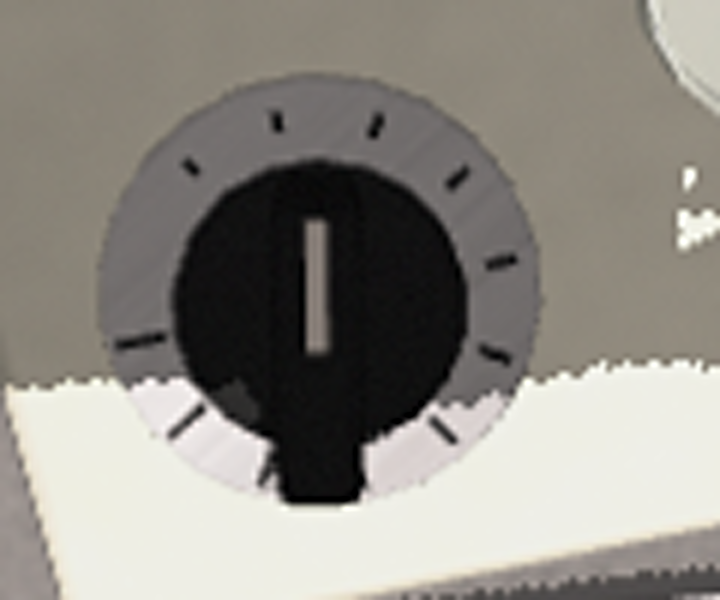

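```bash
python3 - <<'E'
from h import *
print(cast('w2.png',[[278.3,195.8]],.063),cast('w2.png',[[278.3,193]],.057))
b=cast('w2.png',[[277.7,181.7],[278.0,203.7]],.099);print(b);v=(b[0]-b[1]);a=np.degrees(np.arctan2(v[1],v[0]));print(a)
L=b[0]; m=cast('w2.png',[[256.7,172.5],[248.3,201.8]],.057); c=cast('w2.png',[[278.3,193]],.057)[0]
for q in m: print(np.degrees(np.arctan2(*(q-c)[[1,0]]))-a)
s=status.read_state(); r=cv2.Rodrigues(s['tcp_rot'])[0]; print(np.degrees(np.arctan2(r[1,1],r[0,1])),r[:,2])
E
```

```text
[[ 0.46198498 -0.15208426  0.063     ]] [[ 0.46261774 -0.15086477  0.057     ]]
[[ 0.47281616 -0.13226119  0.099     ]
 [ 0.46310948 -0.15008125  0.099     ]]
61.42264255197796
44.93457451671023
106.20299419719572
-29.13437868093082 [-5.76567721e-04  9.25694161e-04 -9.99999405e-01]
```

Request:
move_arm([
  [[0,0,0],[-0.02,0,-0.45],0],
  [[0,0,0],[-0.02,-0.005,-0.9],0],
  [[0,0,0],[-0.02,-0.005,-0.9],0],
  [[0,0,0],[-0.02,-0.005,-0.9],0],
], grip_force=40)

```text
time: 3.15
tool_pos: [0.464, -0.152, 0.1146]
tcp_rot: [2.708, 1.59, 0.002]
wrist_force: [-0.3, -1.0, 0.9]
width: 0.499
```

Request:
move_arm([
  [[0,0,0],[0,0,-0.2],0],
  [[0,0,0],[0,0,-0.4],0],
  [[0,0,0],[0,0,-0.4],0],
  [[0,0,0],[0,0,-0.4],0.3],
  [[0,0,0],[0,0,-0.4],0.6],
  [[0,0,0],[0,0,-0.4],1],
  [[0,0,0],[0,0,-0.4],1],
  [[0,0,0],[0,0,-0.4],1],
  [[0,0,0],[0,0,-0.4],1],
  [[0,0,0],[0,0,-0.4],1],
])

```text
time: 4.4
tool_pos: [0.463, -0.1525, 0.0731]
tcp_rot: [-2.711, -1.588, 0.0]
wrist_force: [-0.4, -0.6, -0.3]
width: -0.001
```

```bash
python3 - <<'E'
from h import *
print(status.read_state()); grab('wrist','w3.png');a=grab('side','s3.png');a=grab('scene','sc3.png')
b=[cv2.imread(f'pics/{n}3.png') for n in('w','s','sc')]
cv2.imwrite('pics/m3.png',cv2.resize(np.vstack([np.hstack(b[:2]),np.hstack([b[2],cv2.resize(b[2][220:360,100:287],(560,420))])]),(800,600)))
E
```

```text
{'time': 4.4, 'q': array([-3.69340694e-01,  3.15673415e-02,  2.12598136e+00,  2.03802300e-05,
        9.84245789e-01,  1.41569170e-01]), 'joint_vel': array([ 8.62671527e-05, -2.58202476e-04, -4.79711565e-04,  1.16275255e-03,
        1.21709141e-04, -5.56991542e-04]), 'joint_torque': array([-1.05397368e-03, -3.37974858e+01, -3.20008671e+01, -7.35068147e-05,
        1.78427996e-03,  1.54727780e-05]), 'tool_pos': array([ 0.46297158, -0.15251118,  0.07309707]), 'tcp_rot': array([-2.71054201e+00, -1.58792545e+00,  1.76377222e-04]), 'wrist_force': array([-0.44067258, -0.60218368, -0.32365415]), 'torque': array([-0.00022438,  0.00078693, -0.02171189]), 'width': -0.0012050224559661464}
```

View pics/m3.png

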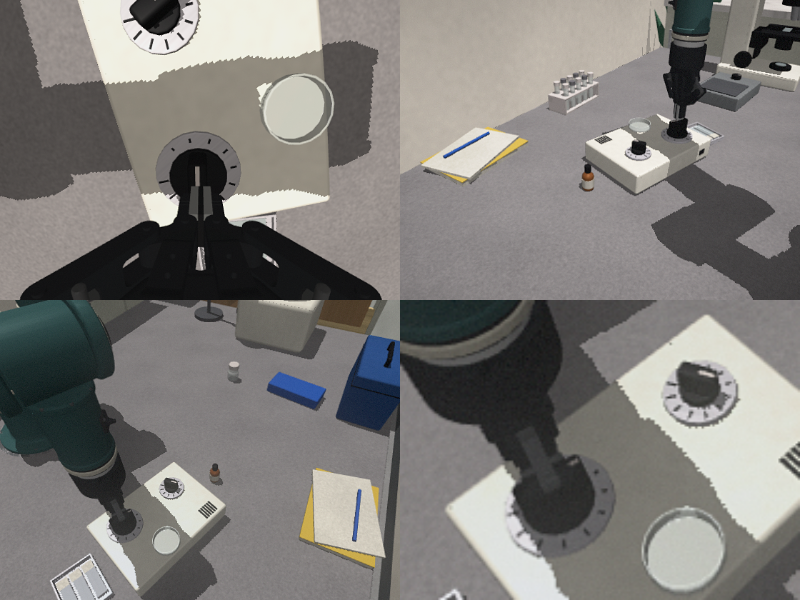

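The composite shows the fingers straddling the large bar. The gap at (200,190) is about 16 px, which matches 14 mm, but the width reading says shut, so the two disagree. A small turn will show which is right.

Request:
move_arm([
  [[0,0,0.06],[0,0,0],1],
  [[0,0,0.12],[0,0,0],1],
  [[0,0,0.18],[0,0,0],1],
  [[0,0,0.24],[0,0,0],1],
  [[0,0,0.24],[0,0,0],1],
])

```text
time: 5.18
tool_pos: [0.463, -0.1525, 0.0732]
tcp_rot: [-2.366, -2.067, 0.0]
wrist_force: [-0.0, 0.0, 0.2]
width: 0.004
```

```bash
python3 - <<'E'
from h import *
s=status.read_state();print(s['torque'],s['width'],s['tcp_rot']); grab('wrist','w4.png');grab('scene','sc4.png')
w=cv2.imread('pics/w4.png')[140:420,120:440];b=cv2.imread('pics/sc4.png')
cv2.imwrite('pics/m4.png',np.hstack([cv2.resize(w,(400,350)),cv2.resize(b[300:390,110:213],(400,350))]))
E
```

```text
[-0.02512466 -0.03762284 -0.01769751] 0.0037927143683248532 [-2.36604241e+00 -2.06666096e+00  5.21684452e-05]
```

View pics/m4.png

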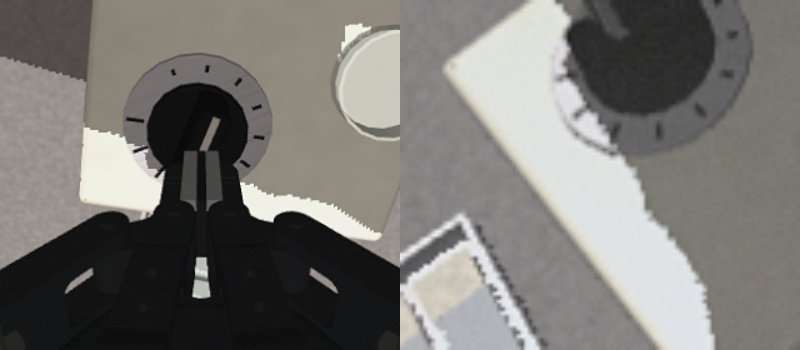

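```bash
python3 - <<'E'
from h import *
s=status.read_state(); T=s['tool_pos']; print(T)
for f in('w4.png','sc4.png','s3.png'):
    a=np.load(f'pics/{f}.npz'); K,D,R,t,d=[a[k] for k in 'KDRtd']
    c=np.array([.463,-.151,.057])
    uv=cv2.projectPoints(np.array([T,T+[0,0,.019],T+[0,0,.028],c]),cv2.Rodrigues(R)[0],t,K,D)[0][:,0];print(f,uv.round(0))
    u,v=uv[0].round().astype(int)
    if f[0]=='w':
        # depth to world for several pixels
        for px in [(u,v),(290,240),(280,230),(280,285),(268,275),(292,275),(280,300),(258,275),(240,225),(240,196)]:
            z=d[px[1],px[0]]; n=cv2.undistortPoints(np.array([[px]],float),K,D)[0,0]
            print(px,(R.T@(np.array([*n,1])*z-t)).round(4))
E
```

```text
[ 0.46299927 -0.15252475  0.07314365]
w4.png [[280. 252.]
 [280. 268.]
 [280. 276.]
 [280. 239.]]
(np.int64(280), np.int64(252)) [ 0.4648 -0.1408  0.0978]
(290, 240) [ 0.4707 -0.1341  0.0998]
(280, 230) [ 0.4663 -0.1298  0.0957]
(280, 285) [ 0.4647 -0.1415  0.1285]
(268, 275) [ 0.4594 -0.141   0.1197]
(292, 275) [ 0.4699 -0.1427  0.1193]
(280, 300) [ 0.4647 -0.1418  0.139 ]
(258, 275) [ 0.4539 -0.1445  0.1122]
(240, 225) [ 0.4405 -0.1365  0.0614]
(240, 196) [ 0.4435 -0.1186  0.0603]
sc4.png [[173. 311.]
 [170. 305.]
 [168. 302.]
 [176. 315.]]
s3.png [[387. 180.]
 [389. 170.]
 [389. 165.]
 [386. 189.]]
```

```bash
python3 - <<'E'
from h import *
grab('side','s5.png')
w=cv2.imread('pics/w4.png')[220:320,230:330];b=cv2.imread('pics/s5.png')[110:210,335:435]
f=lambda x:cv2.resize(cv2.convertScaleAbs(x,alpha=2,beta=20),(400,400),interpolation=2)
cv2.imwrite('pics/m5.png',np.hstack([f(w),f(b)]))
a=np.load('pics/w4.png.npz'); K,D,R,t,d=[a[k] for k in 'KDRtd']
for x in (262,270,280,290,296):
    o=[]
    for y in range(230,300,6):
        n=cv2.undistortPoints(np.array([[[x,y]]],float),K,D)[0,0]; o.append((y,*(R.T@(np.array([*n,1])*d[y,x]-t)).round(3)[1:]))
    print(x,[tuple(map(float,i)) for i in o])
E
```

```text
262 [(230.0, -0.139, 0.067), (236.0, -0.143, 0.069), (242.0, -0.146, 0.069), (248.0, -0.15, 0.068), (254.0, -0.155, 0.068), (260.0, -0.154, 0.078), (266.0, -0.152, 0.089), (272.0, -0.144, 0.11), (278.0, -0.145, 0.115), (284.0, -0.145, 0.12), (290.0, -0.146, 0.124), (296.0, -0.145, 0.13)]
270 [(230.0, -0.139, 0.07), (236.0, -0.143, 0.07), (242.0, -0.142, 0.081), (248.0, -0.141, 0.091), (254.0, -0.142, 0.097), (260.0, -0.142, 0.104), (266.0, -0.141, 0.111), (272.0, -0.141, 0.116), (278.0, -0.141, 0.122), (284.0, -0.141, 0.127), (290.0, -0.142, 0.131), (296.0, -0.141, 0.136)]
280 [(230.0, -0.13, 0.096), (236.0, -0.132, 0.099), (242.0, -0.135, 0.098), (248.0, -0.138, 0.099), (254.0, -0.141, 0.099), (260.0, -0.142, 0.104), (266.0, -0.142, 0.111), (272.0, -0.142, 0.117), (278.0, -0.142, 0.122), (284.0, -0.073, 0.244), (290.0, -0.142, 0.131), (296.0, -0.142, 0.136)]
290 [(230.0, -0.13, 0.097), (236.0, -0.132, 0.099), (242.0, -0.136, 0.098), (248.0, -0.139, 0.098), (254.0, -0.142, 0.098), (260.0, -0.143, 0.104), (266.0, -0.142, 0.111), (272.0, -0.143, 0.116), (278.0, -0.142, 0.122), (284.0, -0.142, 0.127), (290.0, -0.143, 0.131), (296.0, -0.142, 0.136)]
296 [(230.0, -0.131, 0.095), (236.0, -0.133, 0.099), (242.0, -0.136, 0.099), (248.0, -0.14, 0.098), (254.0, -0.143, 0.099), (260.0, -0.161, 0.069), (266.0, -0.165, 0.069), (272.0, -0.147, 0.109), (278.0, -0.147, 0.114), (284.0, -0.143, 0.127), (290.0, -0.142, 0.132), (296.0, -0.143, 0.136)]
```

View pics/m5.png

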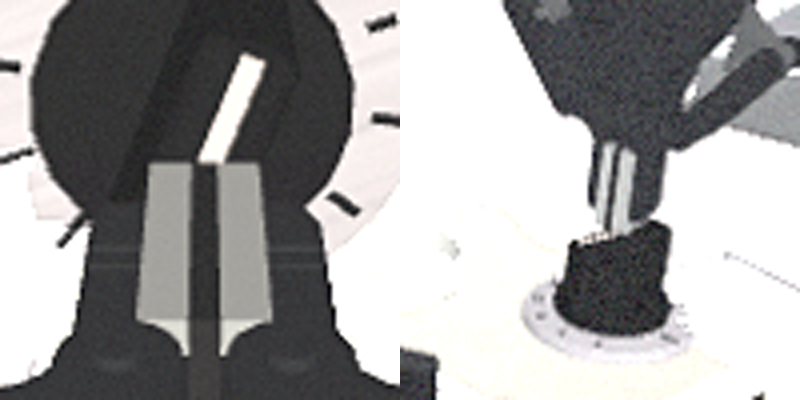

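The fingers have shut above the bar. The depth image puts the tips at z≈0.10, while the reported TCP is 0.073, so the real finger ends sit about 26 mm higher than reported. I'll open, rotate back, and check before going lower.

Request:
move_arm([
  [[0,0,0],[0,0,0.1],0],
  [[0,0,-0.08],[0,0,0.1],0],
  [[0,0,-0.16],[0,0,0.1],0],
  [[0,0,-0.24],[0,0,0.1],0],
  [[0,0,-0.24],[0,0,0.1],0],
  [[0,0,-0.24],[0,0,0.1],0],
])

```text
time: 6.08
tool_pos: [0.4633, -0.1526, 0.0836]
tcp_rot: [2.709, 1.59, 0.001]
wrist_force: [-0.8, 0.2, -0.3]
width: 0.496
```

```bash
python3 - <<'E'
from h import *
s=status.read_state();print(s['tool_pos'],s['width'],s['time'])
grab('wrist','w6.png')
w=cv2.imread('pics/w6.png')[160:340,180:380]
cv2.imwrite('pics/m6.png',cv2.resize(cv2.convertScaleAbs(w,alpha=1.7,beta=15),(660,594),interpolation=2))
a=np.load('pics/w6.png.npz'); K,D,R,t,d=[a[k] for k in 'KDRtd']
v,u=np.mgrid[200:420:2,150:410:2]; n=cv2.undistortPoints(np.c_[u.ravel(),v.ravel()].astype(float).reshape(-1,1,2),K,D)[:,0]
W=(np.c_[n,np.ones(len(n))]*d[v,u].reshape(-1,1)-t)@R
Rt=cv2.Rodrigues(s['tcp_rot'])[0]; P=(W-s['tool_pos'])@Rt   # tool frame
ok=(np.abs(P[:,0])<.016)&(np.abs(P[:,1])>.013)&(np.abs(P[:,1])<.05)&(W[:,2]>.066)
Q=P[ok]; 
for lo in np.arange(-.05,.05,.005):
    q=Q[(Q[:,1]>=lo)&(Q[:,1]<lo+.005)]
    if len(q): print(round(lo,3),len(q),'tool z max',q[:,2].max().round(4))
E
```

```text
[ 0.46326065 -0.15263138  0.08360889] 0.4960929084802705 6.075
-0.05 10 tool z max -0.0749
-0.045 292 tool z max -0.0719
-0.04 206 tool z max -0.0707
-0.035 177 tool z max -0.0363
-0.03 240 tool z max 0.0162
-0.025 520 tool z max 0.0166
-0.02 114 tool z max 0.0165
-0.015 41 tool z max 0.0164
0.01 55 tool z max 0.0159
0.015 106 tool z max 0.0169
0.02 417 tool z max 0.0167
0.025 243 tool z max -0.0323
0.03 188 tool z max -0.0354
0.035 190 tool z max -0.042
0.04 273 tool z max -0.0728
0.045 7 tool z max -0.0753
```

View pics/m6.png

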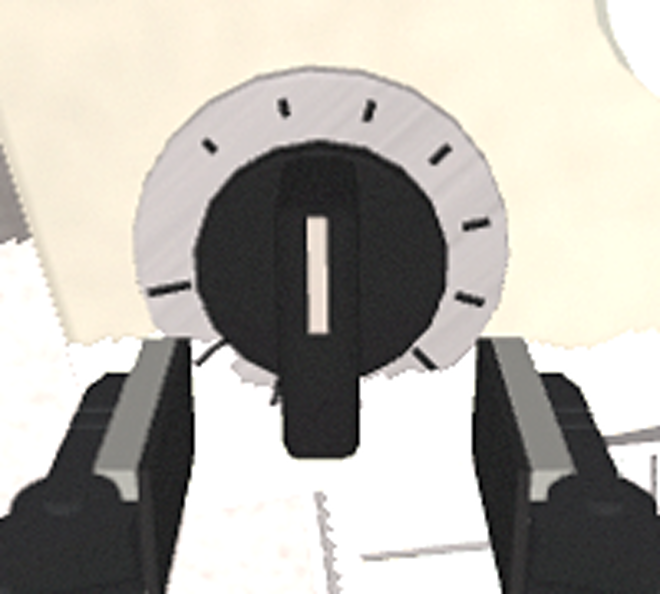

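The knob is unmoved and lined up, with its bar at crop column 318 and the jaw centre at about 331, so it sits about 1.7 mm to the left. The depth confirms the fingers end about 27 mm short of the reported TCP. I'll correct for both and descend.

Request:
move_arm([
  [[0,0,0],[-0.015,0.01,-0.08],0],
  [[0,0,0],[-0.015,0.01,-0.16],0],
  [[0,0,0],[-0.015,0.01,-0.24],0],
  [[0,0,0],[-0.015,0.01,-0.29],0],
  [[0,0,0],[-0.015,0.01,-0.34],0],
  [[0,0,0],[-0.015,0.01,-0.34],0],
])

```text
time: 6.88
tool_pos: [0.4612, -0.1514, 0.0487]
tcp_rot: [-2.71, -1.588, 0.001]
wrist_force: [0.7, -0.8, -1.0]
width: 0.505
```

Request:
move_arm([
  [[0,0,0],[0,0,0],0.3],
  [[0,0,0],[0,0,0],0.6],
  [[0,0,0],[0,0,0],1],
  [[0,0,0],[0,0,0],1],
  [[0,0,0],[0,0,0],1],
  [[0,0,0],[0,0,0],1],
])

```text
time: 7.62
tool_pos: [0.4613, -0.1513, 0.0497]
tcp_rot: [-2.71, -1.588, 0.0]
wrist_force: [-2.4, 1.4, 5.2]
width: 0.151
```

Gripped: the width is 0.15, about 13 mm. Now I'll turn it.

Request:
move_arm([
  [[0,0,0.06],[0,0,0],1],
  [[0,0,0.12],[0,0,0],1],
  [[0,0,0.18],[0,0,0],1],
  [[0,0,0.24],[0,0,0],1],
  [[0,0,0.3],[0,0,0],1],
  [[0,0,0.36],[0,0,0],1],
  [[0,0,0.42],[0,0,0],1],
  [[0,0,0.42],[0,0,0],1],
])

```text
time: 8.62
tool_pos: [0.4614, -0.1513, 0.0497]
tcp_rot: [-2.049, -2.381, -0.0]
wrist_force: [-2.5, 2.6, 5.5]
width: 0.156
```

```bash
python3 -c "
from h import *
s=status.read_state();print(s['torque'],s['wrist_force'],s['tcp_rot'],s['width'],s['q'])"
```

```text
[0.37691123 0.4330228  0.04106012] [-2.45867959  2.56275193  5.47721367] [-2.04881605e+00 -2.38093449e+00 -1.36092167e-04] 0.1563763313773131 [-3.68360444e-01  5.94097783e-02  2.14736916e+00  3.07718563e-04
  9.35250684e-01 -5.18212195e-01]
```

Request:
move_arm([
  [[0,0,0.03],[0,0,0],1],
  [[0,0,0.06],[0,0,0],1],
  [[0,0,0.08],[0,0,0],1],
  [[0,0,0.08],[0,0,0],1],
])

```text
time: 9.12
tool_pos: [0.4614, -0.1512, 0.0497]
tcp_rot: [-1.9, -2.501, -0.001]
wrist_force: [-3.1, 1.3, 6.1]
width: 0.157
```

```bash
python3 -c "
from h import *
s=status.read_state();print(s['torque'],s['wrist_force'],s['tcp_rot'],s['width'])
grab('wrist','w7.png')
cv2.imwrite('pics/m7.png',cv2.resize(cv2.convertScaleAbs(cv2.imread('pics/w7.png')[120:330,160:400],alpha=1.7,beta=15),(686,600),interpolation=2))"
```

```text
[ 0.27923776  0.50328888 -1.08128139] [-3.09676265  1.30365804  6.14355311] [-1.90029277e+00 -2.50069393e+00 -1.39879953e-03] 0.1566461262976291
```

View pics/m7.png

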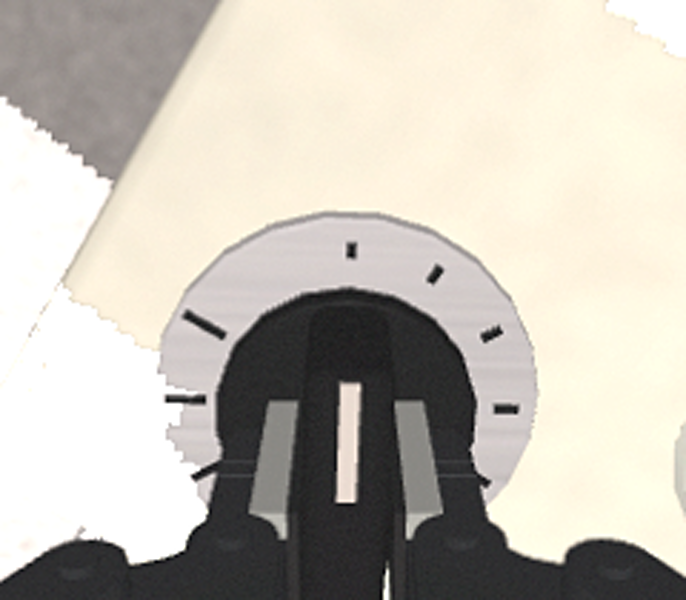

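The pointer is now at the smallest mark (351,250), and the reaction torque rose to 1.1 N m, so the knob is on the stop. I'll release and lift.

Request:
move_arm([
  [[0,0,-0.015],[0,0,0],1],
  [[0,0,-0.015],[0,0,0],0],
  [[0,0,-0.015],[0,0,0],0],
  [[0,0,-0.015],[0,0,0],0],
  [[0,0,-0.015],[0,0,0],0],
  [[0,0,-0.015],[0,0,0.25],0],
  [[0,0,-0.015],[0,0,0.6],0],
  [[0,0,-0.015],[0,0,1],0],
  [[0,0,-0.015],[0,0,1],0],
  [[0,0,-0.015],[0,0,1],0],
])

```text
time: 10.42
tool_pos: [0.4612, -0.1514, 0.1487]
tcp_rot: [-1.926, -2.482, 0.0]
wrist_force: [0.4, 0.7, -0.5]
width: 0.502
```

```bash
python3 -c "
from h import *
s=status.read_state();print(s['torque'],s['wrist_force'],s['tool_pos'],s['width'])
grab('wrist','w8.png')
cv2.imwrite('pics/m8.png',cv2.convertScaleAbs(cv2.imread('pics/w8.png'),alpha=1.5,beta=15))"
```

```text
[ 0.02442832 -0.01419881  0.00336539] [ 0.37861724  0.73656386 -0.46909031] [ 0.46119785 -0.15141122  0.1487217 ] 0.5020380601318482
```

View pics/m8.png

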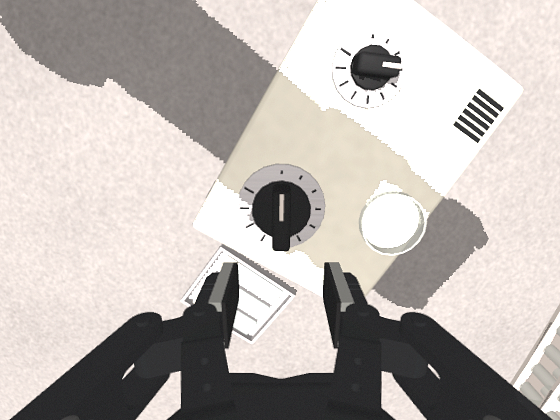

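The large knob's pointer (281,207) points at its first mark (281,172), the fingers are clear of it, and the small knob (375,67) looks unchanged. I'm handing in.

```bash
python3 -c "
from h import *
print(order.finish_job(), status.read_state()['time'])"
```

```text
the job is handed in; nothing more can be done
the job is handed in; nothing more can be done
```

The brightness knob is turned anticlockwise to its end stop and released, and I handed the job in at about 10.5 s of the 32 s allowed. `finish_job` reports no verdict.

- **First grasp missed:** the fingers shut just above the bar without moving the knob. Depth images showed they end about 27 mm short of the reported TCP, which disagrees with the given data.
- **Second grasp worked:** I went in lower and gripped the bar. Width read 0.15, about 13 mm. I then turned it about 45°.
- **End stop:** the reaction torque rose from 0.04 to about 1.1 N m, and the pointer lined up with the first mark both before and after release.
- **Last checks:** the gripper was open and clear, and the wrist force was near zero. The small knob looked unchanged; I checked it only by eye in the last picture and did not measure it.

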